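# Bed the dried inkstones in their fitted boxes

## Robot

A 6-joint arm with a two-finger parallel gripper is mounted at the origin on the work surface. World frame = base frame: x ahead of the robot, y to its left, z up, the work surface at z = 0. Lengths are in m, angles in degrees, forces in N, time in s.
With the tool pointing down it reaches from about 0.3 to 0.75 m from the base axis. Payload 8.5 kg.
Tool frame: the origin (TCP) lies midway between the tips of the shut fingers; the grasp point (between the pads) lies 19 mm behind it; z points along the fingers, y is the line along which they close (so a half turn about z gives the same grasp; the last joint's range is limited). The gripper opens to 85 mm and grips with 20 to 120 N. Pads are 22 mm wide; open, the fingers measure 114 mm over their backs; the gripper's body (76 mm by 85 mm) begins 54 mm behind the grasp point. The pads swing forward as they close: fully open they stand 13 mm farther back than shut.
Start: joints at [59.456, 21.807, 74.336, -0, 83.858, -12.336], TCP at [0.172, 0.522, 0.231] pointing down, gripper open.
Joint ranges: [-178.18, 178.18], [-50.72, 133.34], [12.68, 142.11], [-81.47, 261.47], [9.98, 163.14], [-165.26, 165.26]. Speed limits (degrees/s): [136.94, 136.94, 180, 180, 180, 180].

## Interface

Orientations are given as a 3x3 rotation matrix whose columns are the frame's x, y, z axes.
In Python, from rig import env, get_image, close_job gives the robot as it stands.
- The arm moves only by the tool step_arm, never from a script. Its argument "targets" is a list of rows, each a list of 2 entries, a list of its own where there are three numbers: the shift along the tool's x, y, z as a fraction of full scale, then the turn, a rotation vector about the tool's x, y, z as a fraction of full scale. In form: [[[x, y, z], [wx, wy, wz]], ...]. A call has 1 to 10 rows; each row is the pose to reach, as a shift and turn from the pose commanded when the call began, along the tool's axes at that moment; what a row does not reach only later rows make up. Full scale, the value 1, is 0.3 m for a shift and 45 degrees for a turn. A row lasts 1/12 s, in which the tool goes at most 41.7 mm and 7.16 degrees, less where a joint would pass 70% of its speed; a pose out of reach is approached as far as the arm can. A call with a number of a shift or a turn outside -1 to 1 is refused whole. A call with a gripper value outside its range is refused whole. "jaw" is the finger opening in mm, from 0 to 85.4, set as the call begins (left out, the last holds). The fingers move at their own pace and stop on an object; "grip_force" is the grip in N (left out, the last holds). Time passes only in rows, so rows that repeat a pose let the fingers close. It gives the time, the measured TCP pose, the force, the opening and the grip force at its end, in the units of the state.
- env.observe(): the state, without advancing time (a new reading comes with each control period).
- get_image(name): name is "side" or "top"; returns a dict with "img" (400x640x3 uint8, red, green, blue), "z_map" (400x640 float32, m along the optical axis (not along the pixel's ray), 0 where there is no reading), "intrinsics" (3x3 intrinsics, pixels), "D" ([k1, k2, p1, p2, k3] as OpenCV has them; the pictures are not rectified), "rvec" (rotation vector, rad) and "tvec" (3), from world to camera coordinates, as OpenCV has them. Camera axes: x right, y down, z forward; pixel columns grow to the right and rows downward; lengths in m; the calibration is good to about 2 mm. A picture is of the moment at which its call begins.
- close_job(): hands the job in; it is judged then, once.
The state is a dict: "time_s": time; "q": joint angles; "qvel": joint speeds; "joint_efforts": joint torques, N m; "position": TCP position; "tool_rot": TCP orientation; "ft_force": force on the tool from outside, world axes, zero at the start; "wrist_torque": the same for the moment, N m; "grip_width": finger opening in m; "gripper_force": force on a finger pad.
Only numpy, scipy, OpenCV 4.12 (cv2) and the standard library are available. Lean on these libraries where they do the work, as an engineer would, in place of code of your own. Each camera call takes 0.05 s, during which the arm holds its last target. There are 200 camera calls.

## Task

Move the row of four finished inkstones from the bamboo drying rack to the row of wooden box bottoms on the board, each into the one cut to its own outline, turned to match so that it lies flat and fully home in the recess. Set them in gently without dropping them, and leave the mug and the chisel where they are.

Things in the scene. Friction and masses are not known exactly. Their poses are not given: they have to be found in the camera images.
- square_stone: Loose purple-grey inkstone, about 320 g, 26 mm thick, lying flat on the drying rack at any yaw. From above: a plain rectangle 90 (x) by 56 (y) mm. Upright sides, hollowed top. Origin: centre of the outline, on the underside; z up. Grip across y, more than 10 mm above the underside, to clear the box rim. The rack: fixed bamboo slats, 590 x 120 mm, top 22 mm above the table.
- pointed_stone: Loose purple-grey inkstone, about 310 g, 26 mm thick, lying flat on the drying rack at any yaw. From above: a rectangle with one pointed end, 88 (x) by 60 (y) mm: square end at x=-44, straight sides to x=+24, blunt point at x=+44. Upright sides, hollowed top. Origin: centre of the outline, on the underside; z up. Grip across y, more than 10 mm above the underside, to clear the box rim.
- oblong_stone: Loose purple-grey inkstone, about 310 g, 26 mm thick, lying flat on the drying rack at any yaw. From above: long with two half-round ends, 94 (x) by 58 (y) mm. Upright sides, hollowed top. Origin: centre of the outline, on the underside; z up. Grip across y, more than 10 mm above the underside, to clear the box rim. The row's order changes.
- round_stone: Loose purple-grey inkstone, about 220 g, 26 mm thick, lying flat on the drying rack at any yaw. From above: a circle 66 mm across. Upright sides, hollowed top. Origin: centre of the outline, on the underside; z up. Grip across y, more than 10 mm above the underside, to clear the box rim. The row's order changes.
- square_box: Fixed dark-brown wooden box bottom for the square stone, same outline and axes, which goes in either way round. Origin: centre, on the underside (12 mm above the table, on a board). Recess floor 6 mm above it, 2 mm clear all round; walls upright to 9 mm, then a bevel 5 mm wide to the rim at 15 mm. Outside 12 mm larger than the stone all round. Rack or board may be the nearer row.
- pointed_box: Fixed dark-brown wooden box bottom for the pointed stone, same outline and axes, which goes in one way only, +x along +x. Origin: centre, on the underside (12 mm above the table, on a board). Recess floor 6 mm above it, 2 mm clear all round; walls upright to 9 mm, then a bevel 5 mm wide to the rim at 15 mm. Outside 12 mm larger than the stone all round.
- oblong_box: Fixed dark-brown wooden box bottom for the oblong stone, same outline and axes, which goes in either way round. Origin: centre, on the underside (12 mm above the table, on a board). Recess floor 6 mm above it, 2 mm clear all round; walls upright to 9 mm, then a bevel 5 mm wide to the rim at 15 mm. Outside 12 mm larger than the stone all round. The boxes' order changes.
- round_box: Fixed dark-brown wooden box bottom for the round stone, same outline and axes, which goes in at any angle. Origin: centre, on the underside (12 mm above the table, on a board). Recess floor 6 mm above it, 2 mm clear all round; walls upright to 9 mm, then a bevel 5 mm wide to the rim at 15 mm. Outside 12 mm larger than the stone all round. The boxes' order changes.
- mug: Bystander: clear glass mug, 80 mm across, 125 mm tall, with a handle, standing on the table at the robot's right of the rows. Origin: centre of its underside. Leave it alone.
- chisel: Bystander: carving chisel, 225 mm long, wooden handle and thin steel blade, lying on the table beyond the rows. Origin in the handle, at table height. Leave it alone.
There are look-alikes about, which are no part of the job. What is shaped like the pointed_stone but blue is not meant.

How it is judged (in metres and radians):
At the end, for the whole second after the job is handed in: Each stone rests released in the box of its own outline: centres within 6 mm, underside on the recess floor (3 to 8.5 mm above the box origin; home is 6), level within 0.06 rad, long axes parallel within 0.12 rad (round one: any angle) (horizontal distance between square_stone and square_box below 0.006 m and z of square_stone in the frame of square_box between 0.003 and 0.0085 m and angle between each of square_stone, pointed_stone, oblong_stone, round_stone's own z axis and vertical below 0.06 rad and linear speed of each of square_stone, pointed_stone, oblong_stone, round_stone below 0.02 m/s and angular speed of each of square_stone, pointed_stone, oblong_stone, round_stone below 0.2 rad/s and angle between the x axis of square_stone and the x axis of square_box, either way round below 0.12 rad and horizontal distance between pointed_stone and pointed_box below 0.006 m and z of pointed_stone in the frame of pointed_box between 0.003 and 0.0085 m and angle between the x axis of pointed_stone and the x axis of pointed_box, either way round below 0.12 rad and horizontal distance between oblong_stone and oblong_box below 0.006 m and z of oblong_stone in the frame of oblong_box between 0.003 and 0.0085 m and angle between the x axis of oblong_stone and the x axis of oblong_box, either way round below 0.12 rad and horizontal distance between round_stone and round_box below 0.006 m and z of round_stone in the frame of round_box between 0.003 and 0.0085 m); the robot touches nothing.
It fails at once if a stone is dropped: it falls free of the fingers for more than about 2 cm ((linear speed of square_stone above 0.65 m/s and contact force between square_stone and the fingers below 0.05 N) or (linear speed of pointed_stone above 0.65 m/s and contact force between pointed_stone and the fingers below 0.05 N) or (linear speed of oblong_stone above 0.65 m/s and contact force between oblong_stone and the fingers below 0.05 N) or (linear speed of round_stone above 0.65 m/s and contact force between round_stone and the fingers below 0.05 N)).
It fails at once if the mug is moved by more than 2 cm (distance of mug from where it was at the start of the episode above 0.02 m).
It fails at once if the chisel is moved by more than 2 cm (distance of chisel from where it was at the start of the episode above 0.02 m).
It also fails if it takes over 99 s, if anything falls off the work surface, if the arm or the gripper's body presses on something with over 40 N, if the wrist force passes 120 N, or if a joint passes its speed limit or range.

## Working session

There is one attempt and no reset: what is moved stays moved. The work goes in short steps, Python scripts to look and compute and a tool call to move; the robot and the scene stay as the last step left them, time stands still between calls to the robot, and variables do not carry over. Pictures are saved under pics/ and viewed, at most 14 in all, crops included, and the job is handed in when it is done.

Besides the shell and the picture viewer there is one more tool, called after ">>>" as name(argument=value, ...), one argument or row to a line, values as JSON. step_arm: Moves the arm, as the interface text tells. Its arguments: {"type":"object","properties":{"targets":{"type":"array","items":{"type":"array"}},"jaw":{"type":"number"},"grip_force":{"type":"number"}},"required":["targets"]}

```bash
mkdir -p pics; ls
python3 - <<'E'
from rig import env,get_image
import cv2,numpy as np
for n in("top","side"):
    d=get_image(n); np.savez(f"{n}0.npz",**d)
    cv2.imwrite(f"pics/{n}0.png",d["img"][:,:,::-1])
    R=cv2.Rodrigues(d["rvec"])[0]; print(n,d["intrinsics"],d["D"],-R.T@np.ravel(d["tvec"]),R)
print(env.observe())
E
```

```text
pics
top [[391.58133168   0.         313.09016482]
 [  0.         391.58133168 199.53485058]
 [  0.           0.           1.        ]] [-0.0905292  0.         0.         0.         0.       ] [ 0.3682143  -0.17420962  0.98477343] [[-0.02321668 -0.99972921  0.00157757]
 [-0.98009459  0.02244944 -0.19725776]
 [ 0.19716893 -0.00612583 -0.98035039]]
side [[424.65520246   0.         316.66372018]
 [  0.         424.65520246 199.32071242]
 [  0.           0.           1.        ]] [0.03035523 0.         0.         0.         0.        ] [ 0.45495789 -1.10288217  0.80620115] [[ 9.92404858e-01 -1.23011355e-01  8.96921863e-04]
 [-7.61669395e-02 -6.20176228e-01 -7.80756072e-01]
 [ 9.65981116e-02  7.74757803e-01 -6.24835300e-01]]
{'time_s': 0.1, 'q': array([ 5.94547143e+01,  2.18372043e+01,  7.43795620e+01,  9.51909090e-04,
        8.38582962e+01, -1.23359951e+01]), 'qvel': array([-0.03280387, -0.11898003, -0.03481637,  0.04154351,  0.18288062,
       -0.03004488]), 'joint_efforts': array([ 4.32122863e-03, -4.49222302e+01, -2.31657404e+01, -1.79221706e-04,
        3.72709968e-03, -1.89780138e-05]), 'position': array([0.17173168, 0.52222413, 0.23077782]), 'tool_rot': array([[-9.49920734e-01,  3.12490219e-01, -6.80037405e-04],
       [ 3.12490818e-01,  9.49920120e-01, -1.11988777e-03],
       [ 2.96027241e-04, -1.27631005e-03, -9.99999142e-01]]), 'ft_force': array([0.39965462, 0.50929839, 1.27824515]), 'wrist_torque': array([-0.00920118,  0.01645371, -0.05130667]), 'gripper_force': 0.0, 'grip_width': 0.08536564387665999}
```

View pics/top0.png

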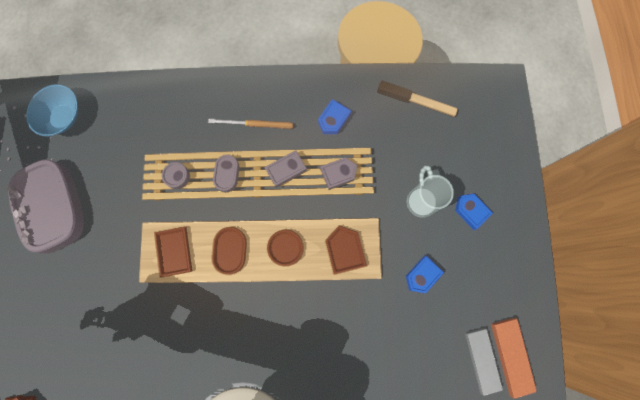

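View pics/side0.png

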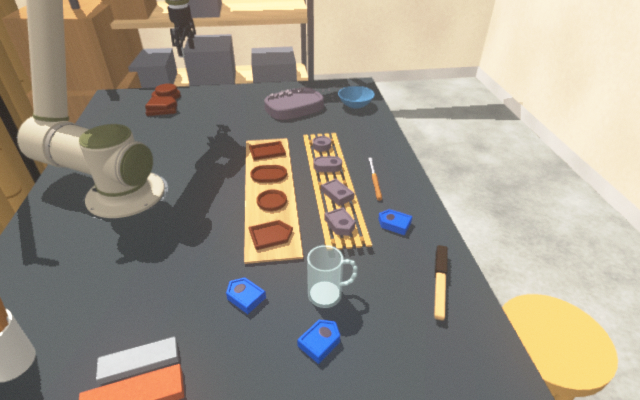

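The top view shows the rack at (145–373, 150–200), with the stones left to right: round (175,175), oblong (226,173), square (287,168), pointed (341,172). The board below holds the boxes: square (173,252), oblong (229,250), round (285,247), pointed (346,250). The side view has the same order from top to bottom. The blue look-alikes are off the rack.

```bash
cat > v.py <<'E'
import cv2,numpy as np
def world(d):
    h,w=d["z_map"].shape; v,u=np.mgrid[:h,:w].astype(float)
    p=cv2.undistortPoints(np.stack([u,v],-1).reshape(-1,1,2),d["intrinsics"],d["D"]).reshape(h,w,2)
    z=d["z_map"]; P=np.dstack([p[...,0]*z,p[...,1]*z,z])
    R=cv2.Rodrigues(d["rvec"])[0]; return (P-np.ravel(d["tvec"]))@R
def proj(d,P): return cv2.projectPoints(np.asarray(P,float),d["rvec"],d["tvec"],d["intrinsics"],d["D"])[0].reshape(-1,2)
E
python3 - <<'E'
from v import *
T=dict(np.load("top0.npz"));S=dict(np.load("side0.npz"))
for n,d,pts in(("top",T,[(170,184),(226,182),(283,175),(337,180),(173,252),(229,250),(285,247),(346,250),(202,255),(100,240),(421,192)]),("side",S,[(318,147),(322,166),(332,194),(342,228),(267,150),(268,173),(272,200),(270,235),(290,250),(410,200)])):
    W=world(d)
    for u,v in pts: print(n,u,v,np.median(W[v-1:v+2,u-1:u+2].reshape(-1,3),0).round(4))
a=cv2.resize(T["img"][140:290,135:390],None,fx=3.1,fy=3.1,interpolation=cv2.INTER_CUBIC)[:,:,::-1]
cv2.imwrite("pics/topc.png",a)
a=cv2.resize(S["img"][125:265,235:375],None,fx=4.2,fy=4.2,interpolation=cv2.INTER_CUBIC)[:,:,::-1]
cv2.imwrite("pics/sidec.png",a)
for n,d,pts in(("t",T,[(170,184),(226,182),(283,175),(337,180),(210,184),(202,255),(190,250),(173,252)]),("s",S,[(318,147),(322,166),(332,194),(342,228),(305,187)])):
    print(n,[(p,d["img"][p[1],p[0]].tolist()) for p in pts])
E
```

```text
top 170 184 [0.6047 0.1741 0.0471]
top 226 182 [0.607  0.0353 0.0434]
top 283 175 [ 0.6212 -0.1069  0.044 ]
top 337 180 [ 0.6056 -0.2404  0.0446]
top 173 252 [0.4378 0.1708 0.0168]
top 229 250 [0.4404 0.0308 0.0175]
top 285 247 [ 0.4449 -0.1083  0.0178]
top 346 250 [ 0.4343 -0.2584  0.0165]
top 202 255 [0.4296 0.0991 0.0116]
top 100 240 [ 4.721e-01  3.724e-01 -4.000e-04]
top 421 192 [ 0.5551 -0.4245  0.1239]
side 318 147 [0.6143 0.1365 0.0342]
side 322 166 [0.6108 0.011  0.0437]
side 332 194 [ 0.6203 -0.1378  0.0438]
side 342 228 [ 0.6239 -0.2861  0.0439]
side 267 150 [0.4394 0.1734 0.0142]
side 268 173 [0.4381 0.029  0.0162]
side 272 200 [ 0.445  -0.1084  0.0147]
side 270 235 [ 0.4335 -0.2617  0.0164]
side 290 250 [ 0.483  -0.316   0.0098]
side 410 200 [ 0.8615 -0.1368 -0.0031]
t [((170, 184), [126, 113, 115]), ((226, 182), [146, 132, 136]), ((283, 175), [148, 133, 137]), ((337, 180), [148, 133, 138]), ((210, 184), [214, 182, 124]), ((202, 255), [210, 179, 134]), ((190, 250), [150, 123, 88]), ((173, 252), [150, 94, 69])]
s [((318, 147), [108, 90, 95]), ((322, 166), [122, 104, 110]), ((332, 194), [130, 110, 115]), ((342, 228), [142, 125, 133]), ((305, 187), [116, 110, 109])]
```

View pics/topc.png

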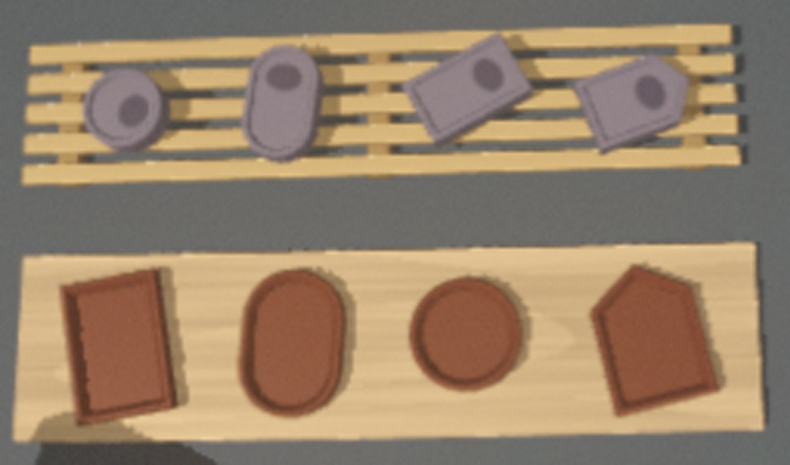

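View pics/sidec.png

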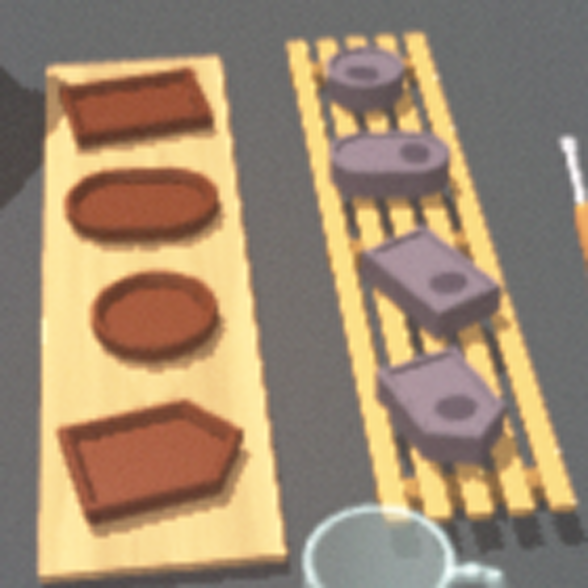

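The crops show each outline clearly: the pointed stone's tip is to the upper right in the top view, and the pointed box's tip faces up (slightly left). Next I fit silhouettes in both views, leaving height free as a check.

```bash
cat > fit.py <<'E'
from v import *
from scipy.optimize import minimize
def outl(n,g=0):
    t=np.linspace(-np.pi/2,np.pi/2,25)
    if n=="square": p=[(45,28),(-45,28),(-45,-28),(45,-28)]
    if n=="pointed": p=[(24,30),(-44,30),(-44,-30),(24,-30),(44,-8),(44,8)]
    if n=="oblong": p=np.r_[np.c_[18+29*np.cos(t),29*np.sin(t)],np.c_[-18-29*np.cos(t),-29*np.sin(t)]]
    if n=="round": t=np.linspace(0,2*np.pi,60); p=33*np.c_[np.cos(t),np.sin(t)]
    p=np.float32(p)
    if g: # grow outline, mitred
        m=np.zeros((1400,1400),np.uint8); 
        h=cv2.convexHull(p)[:,0]; 
        if n in("oblong","round"):
            c=h.copy(); 
            if n=="oblong": c[:,0]=np.sign(h[:,0])*18; c[:,1]=0
            else: c[:]=0
            return (h+(h-c)/np.linalg.norm(h-c,axis=1)[:,None]*g)/1000
        q=[]
        a=h if cv2.contourArea(h.reshape(-1,1,2),True)>0 else h[::-1]
        e=np.roll(a,-1,0)-a; nn=np.c_[e[:,1],-e[:,0]]/np.linalg.norm(e,axis=1)[:,None]
        for i in range(len(a)):
            q.append(a[i]+np.linalg.solve(np.array([nn[i-1],nn[i]]),[g,g]))
        p=np.array(q)
    return np.asarray(p)/1000
def sil(d,o,x,y,a,z0,z1,K=4):
    c,s=np.cos(a),np.sin(a); xy=o@np.array([[c,s],[-s,c]])+[x,y]
    P=np.r_[np.c_[xy,np.full(len(xy),z0)],np.c_[xy,np.full(len(xy),z1)]]
    q=proj(d,P); hull=cv2.convexHull(np.float32((q+.5)*K-.5))
    m=np.zeros((400*K,640*K),np.uint8); cv2.fillPoly(m,[np.int32(np.round(hull*16))],255,shift=4)
    return cv2.resize(m,(640,400),interpolation=cv2.INTER_AREA)/255.
def masks(d,kind):
    W=world(d); im=d["img"].astype(float)
    if kind=="stone": m=(W[...,2]>.024)&(im.max(2)-im.min(2)<40)&(im[...,0]>im[...,1]+4)&(im[...,2]-im[...,1]<14)
    else: m=im[...,0]/(im[...,1]+1)>1.38
    return cv2.medianBlur(m.astype(np.uint8),3).astype(float)
def fit(ds,ms,o,p0,z0,z1,freez=True):
    bx=[]
    for d in ds:
        u=proj(d,[[p0[0],p0[1],z1]])[0].astype(int); bx.append((slice(max(u[1]-45,0),u[1]+45),slice(u[0]-45,u[0]+45)))
    cen=[sil(d,o*1.25,*p0[:3],z0,z1)[b]>0 for d,b in zip(ds,bx)]
    def f(p):
        zz=p[3] if freez else 0
        return sum(np.abs(sil(d,o,*p[:3],z0+zz,z1+zz)[b]-m[b])[c].sum() for d,m,b,c in zip(ds,ms,bx,cen))
    best=None
    for st in(.02,.006):
        n=4 if freez else 3
        S=np.vstack([np.zeros(n)]+[np.eye(n)[i]*[st,st,st*10,st/2][i] for i in range(n)])
        x0=np.array(p0[:n] if best is None else best.x,float)
        best=minimize(f,x0,method="Nelder-Mead",options=dict(initial_simplex=x0+S,xatol=1e-5,fatol=.01,maxiter=400))
    return best.x,best.fun
E
cat > run.py <<'E'
from fit import *
T=dict(np.load("top0.npz"));S=dict(np.load("side0.npz"))
r=np.radians
st=dict(round=(.61,.165,0),oblong=(.62,.035,0),square=(.63,-.115,r(-60)),pointed=(.62,-.25,r(-70)))
bo=dict(square=(.438,.17,r(10)),oblong=(.44,.03,0),round=(.445,-.108,0),pointed=(.435,-.258,r(15)))
vis={}
for kind,tab in(("stone",st),("box",bo)):
    mT,mS=masks(T,kind),masks(S,kind)
    for n,p in tab.items():
        o=outl(n,0 if kind=="stone" else 12); z0,z1=(.022,.048) if kind=="stone" else(.012,.027)
        for tag,ds,ms,fz in(("both",[T,S],[mT,mS],True),("top",[T],[mT],False),("side",[S],[mS],False)):
            x,e=fit(ds,ms,o,(*p,0),z0,z1,fz); print(kind,n,tag,x[:2].round(4),np.degrees(x[2]).round(1),x[3:].round(4),round(e,1),mT.sum())
            if tag=="both":
                for d in ds:
                    c=cv2.findContours((sil(d,o,*x[:3],z0+x[3],z1+x[3])>.5).astype(np.uint8),0,1)[0]; vis.setdefault(id(d),[]).append(c[0])
A=[]
for d,b in((T,(140,290,135,390)),(S,(125,265,235,375))):
    k=3 if d is T else 4
    im=cv2.resize(d["img"][b[0]:b[1],b[2]:b[3]],None,fx=k,fy=k)[:,:,::-1].copy()
    for c in vis[id(d)]: cv2.polylines(im,[np.int32((c-[b[2],b[0]]+.5)*k)],True,(0,255,0),1)
    cv2.imwrite("pics/fit%d.png"%k,im)
E
python3 run.py
```

```text
stone round both [0.6334 0.1691] 2.2 [-0.0062] 40.0 8373.0
stone round top [0.6319 0.1674] -5.5 [] 15.5 8373.0
stone round side [0.6332 0.1583] 8.3 [] 26.3 8373.0
stone oblong both [0.6342 0.0391] -8.0 [-0.0048] 105.6 8373.0
stone oblong top [0.6326 0.0375] -6.3 [] 46.7 8373.0
stone oblong side [0.6341 0.0349] -7.9 [] 65.7 8373.0
stone square both [ 0.6413 -0.1122] -62.1 [-0.0011] 113.0 8373.0
stone square top [ 0.6415 -0.1122] -62.1 [] 30.0 8373.0
stone square side [ 0.64   -0.1114] -62.4 [] 79.9 8373.0
stone pointed both [ 0.6283 -0.2496] -69.3 [-0.0013] 174.7 8373.0
stone pointed top [ 0.6283 -0.2506] -71.2 [] 73.5 8373.0
stone pointed side [ 0.6275 -0.2492] -74.6 [] 96.3 8373.0
box square both [0.4397 0.1727] 9.7 [-0.0057] 154.1 10280.0
box square top [0.439  0.1716] 10.2 [] 125.7 10280.0
box square side [0.4401 0.1675] 10.5 [] 48.7 10280.0
box oblong both [0.4399 0.0316] -6.7 [-0.0054] 136.2 10280.0
box oblong top [0.4403 0.0308] -3.3 [] 101.3 10280.0
box oblong side [0.4393 0.0256] -5.2 [] 55.0 10280.0
box round both [ 0.4441 -0.1077] 12.5 [-0.0042] 109.2 10280.0
box round top [ 0.4441 -0.108 ] 5.7 [] 65.5 10280.0
box round side [ 0.4438 -0.1107] 3.8 [] 56.0 10280.0
box pointed both [ 0.4394 -0.254 ] 12.9 [-0.0038] 202.1 10280.0
box pointed top [ 0.4397 -0.2545] 12.4 [] 121.7 10280.0
box pointed side [ 0.4388 -0.2556] 12.4 [] 96.5 10280.0
```

View pics/fit3.png

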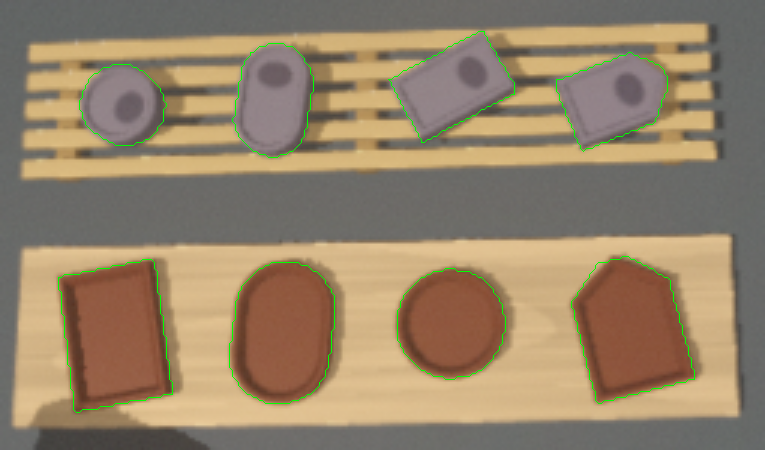

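View pics/fit4.png

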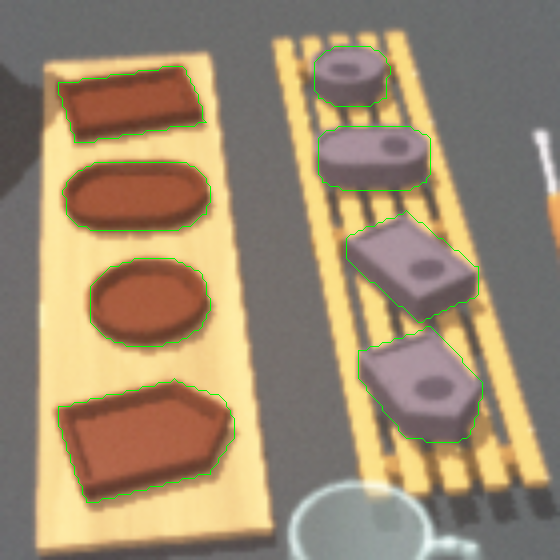

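The outlines fit in both views, and the heights agree with the text to a few mm. Next I refine with soft-edged box masks at fixed height and a sharper tip, then write a move calculator.

```bash
sed -i 's/(44,-8),(44,8)/(44,-3),(44,3)/' fit.py
cat > plan.py <<'E'
import numpy as np,sys
from scipy.spatial.transform import Rotation as Ro
def plan(x,y,z,phi):
    from rig import env
    o=env.observe(); R=o["tool_rot"]; f=np.radians(phi)
    yv=np.array([np.cos(f),np.sin(f),0]); zv=np.array([0,0,-1.]); G=np.c_[np.cross(yv,zv),yv,zv]
    s=R.T@(np.array([x,y,z])-o["position"])/.3; w=Ro.from_matrix(R.T@G).as_rotvec()/np.radians(45)
    print("t",o["time_s"],"pos",o["position"].round(4),"phi",np.degrees(np.arctan2(R[1,1],R[0,1])).round(2),"tilt",np.degrees(R[:2,2]).round(2),"F",o["ft_force"].round(1),"w",round(o["grip_width"],4),"q",o["q"].round(0))
    print("shift",s.round(3),"turn",w.round(3),"rows>=",round(max(np.linalg.norm(s)*.3/.0417,np.linalg.norm(w)*45/7.16),1))
if __name__=="__main__": plan(*map(float,sys.argv[1:]))
E
python3 - <<'E'
from fit import *
T=dict(np.load("top0.npz"));S=dict(np.load("side0.npz")); r=np.radians
st=dict(round=(.632,.168,0),oblong=(.633,.0375,r(-6)),square=(.6415,-.112,r(-62)),pointed=(.628,-.250,r(-71)))
bo=dict(square=(.439,.17,r(10)),oblong=(.44,.03,r(-4)),round=(.444,-.109,0),pointed=(.439,-.255,r(12.5)))
def bm(d):
    im=cv2.GaussianBlur(d["img"],(0,0),.6).astype(float); return np.clip((im[...,0]/(im[...,1]+1)-1.22)/.25,0,1)
for kind,tab in(("stone",st),("box",bo)):
    mT,mS=(masks(T,kind),masks(S,kind)) if kind=="stone" else (bm(T),bm(S))
    for n,p in tab.items():
        z0,z1=(.022,.048) if kind=="stone" else(.012,.027)
        for g in ([0] if kind=="stone" else [12,10]):
            o=outl(n,g)
            for tag,ds,ms in(("both",[T,S],[mT,mS]),("top",[T],[mT]),("side",[S],[mS])):
                x,e=fit(ds,ms,o,(*p,0),z0,z1,False); print(kind,n,g,tag,x[:2].round(4),np.degrees(x[2]).round(1),round(e,1))
E
python3 plan.py .632 .168 .14 72
```

```text
stone round 0 both [0.63   0.1665] -9.6 97.8
stone round 0 top [0.6309 0.1671] 7.4 48.1
stone round 0 side [0.6281 0.1632] 3.6 47.9
stone oblong 0 both [0.6325 0.0377] -6.7 116.2
stone oblong 0 top [0.6327 0.0378] -7.4 46.4
stone oblong 0 side [0.6322 0.0359] -4.3 65.7
stone square 0 both [ 0.6398 -0.1135] -62.4 134.2
stone square 0 top [ 0.6402 -0.113 ] -61.4 47.7
stone square 0 side [ 0.6393 -0.1148] -63.9 81.3
stone pointed 0 both [ 0.6283 -0.2508] -72.5 154.0
stone pointed 0 top [ 0.629  -0.2508] -68.2 61.2
stone pointed 0 side [ 0.6277 -0.2521] -75.6 85.3
box square 12 both [0.4382 0.1699] 9.2 169.6
box square 12 top [0.4396 0.1713] 9.4 100.9
box square 12 side [0.4385 0.1641] 10.2 48.9
box square 10 both [0.4391 0.1705] 10.2 99.4
box square 10 top [0.4392 0.171 ] 9.9 26.4
box square 10 side [0.4394 0.1649] 10.4 31.0
box oblong 12 both [0.4398 0.0285] -4.6 148.1
box oblong 12 top [0.4401 0.0295] -5.1 80.6
box oblong 12 side [0.44  0.023] -7.0 46.0
box oblong 10 both [0.44   0.0295] -4.2 99.0
box oblong 10 top [0.4397 0.0299] -4.5 25.7
box oblong 10 side [0.4399 0.0242] -4.3 25.2
box round 12 both [ 0.4435 -0.1094] 15.5 111.6
box round 12 top [ 0.444  -0.1083] 6.7 48.3
box round 12 side [ 0.4443 -0.1149] 11.0 44.9
box round 10 both [ 0.4438 -0.1096] 6.9 99.0
box round 10 top [ 0.4441 -0.1087] 0.6 40.1
box round 10 side [ 0.4437 -0.113 ] 7.3 26.4
box pointed 12 both [ 0.439  -0.2549] 12.9 166.8
box pointed 12 top [ 0.4396 -0.2537] 13.5 66.6
box pointed 12 side [ 0.4395 -0.2594] 12.4 71.0
box pointed 10 both [ 0.439  -0.2551] 12.4 124.7
box pointed 10 top [ 0.4395 -0.2545] 12.2 42.9
box pointed 10 side [ 0.4384 -0.2582] 12.5 39.3
t 0.1 pos [0.1717 0.5222 0.2308] phi 71.79 tilt [-0.04 -0.06] F [0.4 0.5 1.3] w 0.0854 q [ 59.  22.  74.   0.  84. -12.]
shift [-1.826 -0.642  0.303] turn [-0.002 -0.    -0.005] rows>= 14.1
```

>>> step_arm(
  targets=[
    [[-0.13,-0.045,0.02],[0,0,0]],
    [[-0.26,-0.09,0.04],[0,0,0]],
    [[-0.39,-0.135,0.06],[0,0,0]],
    [[-0.52,-0.18,0.08],[0,0,0]],
    [[-0.65,-0.225,0.1],[0,0,0]],
    [[-0.78,-0.27,0.12],[0,0,0]],
    [[-0.9,-0.315,0.15],[0,0,0]],
    [[-0.9,-0.315,0.15],[0,0,0]],
  ],
  jaw=85.4,
  grip_force=60,
)

```text
time_s: 0.77
position: [0.4029, 0.3442, 0.1844]
tool_rot: [[-0.948, 0.318, -0.001], [0.318, 0.948, -0.002], [0.0, -0.003, -1.0]]
ft_force: [-0.5, -0.0, 0.0]
grip_width: 0.0855
gripper_force: 0.0
```

```bash
python3 plan.py .6312 .167 .11 72
```

```text
t 0.7667 pos [0.4029 0.3442 0.1844] phi 71.45 tilt [-0.07 -0.14] F [-0.5 -0.   0. ] w 0.0855 q [ 28.  22.  82.  -0.  76. -44.]
shift [-0.909 -0.317  0.248] turn [-0.003 -0.001 -0.012] rows>= 7.2
```

>>> step_arm(
  targets=[
    [[-0.12,-0.04,0.03],[0,0,0]],
    [[-0.25,-0.08,0.06],[0,0,0]],
    [[-0.38,-0.13,0.09],[0,0,0]],
    [[-0.51,-0.18,0.12],[0,0,0]],
    [[-0.64,-0.22,0.15],[0,0,0]],
    [[-0.77,-0.27,0.18],[0,0,0]],
    [[-0.92,-0.32,0.24],[0,0,0]],
    [[-0.92,-0.32,0.24],[0,0,0]],
    [[-0.92,-0.32,0.24],[0,0,0]],
    [[-0.92,-0.32,0.24],[0,0,0]],
  ],
)

```text
time_s: 1.6
position: [0.6305, 0.1711, 0.1137]
tool_rot: [[-0.95, 0.313, -0.002], [0.313, 0.95, 0.0], [0.002, -0.0, -1.0]]
ft_force: [-0.6, 0.0, -0.6]
grip_width: 0.0855
gripper_force: 0.0
```

```bash
python3 plan.py .6312 .167 .028 72
```

```text
t 1.6 pos [0.6305 0.1711 0.1137] phi 71.76 tilt [-0.1   0.01] F [-0.6  0.  -0.6] w 0.0855 q [  5.  38.  66.   0.  76. -67.]
shift [-0.007 -0.012  0.286] turn [-0.001 -0.002 -0.005] rows>= 2.1
```

>>> step_arm(
  targets=[
    [[-0.007,-0.012,0.07],[0,0,0]],
    [[-0.007,-0.012,0.14],[0,0,0]],
    [[-0.007,-0.012,0.2],[0,0,0]],
    [[-0.007,-0.012,0.25],[0,0,0]],
    [[-0.007,-0.012,0.285],[0,0,0]],
    [[-0.007,-0.012,0.285],[0,0,0]],
    [[-0.007,-0.012,0.285],[0,0,0]],
    [[-0.007,-0.012,0.285],[0,0,0]],
  ],
)

```text
time_s: 2.27
position: [0.6322, 0.1674, 0.0303]
tool_rot: [[-0.95, 0.312, 0.002], [0.312, 0.95, 0.0], [-0.002, 0.001, -1.0]]
ft_force: [0.8, -0.8, 0.0]
grip_width: 0.0855
gripper_force: 0.0
```

>>> step_arm(
  targets=[
    [[0,0,0],[0,0,0]],
    [[0,0,0],[0,0,0]],
    [[0,0,0],[0,0,0]],
    [[0,0,0],[0,0,0]],
    [[0,0,0],[0,0,0]],
    [[0,0,0],[0,0,0]],
    [[0,0,0],[0,0,0]],
    [[0,0,0],[0,0,0]],
  ],
  jaw=40,
  grip_force=60,
)

```text
time_s: 2.93
position: [0.6324, 0.1669, 0.0306]
tool_rot: [[-0.95, 0.312, 0.002], [0.312, 0.95, 0.0], [-0.002, 0.001, -1.0]]
ft_force: [-2.9, -0.1, 7.4]
grip_width: 0.0638
gripper_force: 65.6
```

```bash
python3 plan.py .6312 .167 .15 72
python3 - <<'E'
from rig import get_image
import cv2
d=get_image("side"); cv2.imwrite("pics/g1.png",cv2.resize(d["img"][60:200,250:400],None,fx=4,fy=4,interpolation=2)[:,:,::-1])
E
```

```text
t 2.9333 pos [0.6324 0.1669 0.0306] phi 71.79 tilt [0.14 0.01] F [-2.9 -0.1  7.4] w 0.0638 q [  4.  43.  71.   0.  66. -67.]
shift [ 0.003 -0.001 -0.398] turn [ 0.001  0.003 -0.005] rows>= 2.9
```

View pics/g1.png

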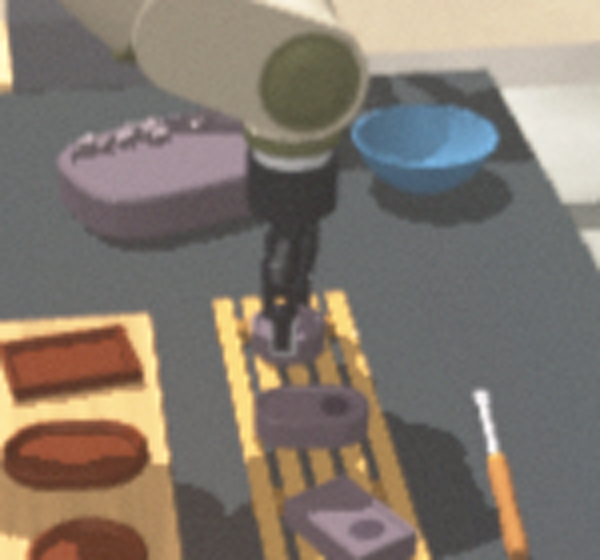

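The pads hold the round stone at its middle. Now I lift it and carry it over.

>>> step_arm(
  targets=[
    [[0,0,-0.05],[0,0,0]],
    [[0,0,-0.12],[0,0,0]],
    [[0,0,-0.2],[0,0,0]],
    [[0,0,-0.28],[0,0,0]],
    [[0,0,-0.33],[0,0,0]],
    [[0,0,-0.33],[0,0,0]],
    [[0,0,-0.33],[0,0,0]],
  ],
)

```text
time_s: 3.57
position: [0.6319, 0.1668, 0.1281]
tool_rot: [[-0.95, 0.313, 0.001], [0.313, 0.95, 0.0], [-0.001, 0.0, -1.0]]
ft_force: [0.1, -1.1, -2.9]
grip_width: 0.0636
gripper_force: 66.6
```

```bash
python3 plan.py .445 -.1093 .12 72
```

```text
t 3.5667 pos [0.6319 0.1668 0.1281] phi 71.79 tilt [0.06 0.  ] F [ 0.1 -1.1 -2.9] w 0.0636 q [  4.  37.  65.  -0.  78. -67.]
shift [ 0.304 -1.069  0.026] turn [ 0.     0.001 -0.005] rows>= 8.0
```

>>> step_arm(
  targets=[
    [[0.03,-0.1,0],[0,0,0]],
    [[0.06,-0.21,0],[0,0,0]],
    [[0.09,-0.32,0],[0,0,0]],
    [[0.12,-0.43,0],[0,0,0]],
    [[0.15,-0.54,0],[0,0,0]],
    [[0.18,-0.65,0],[0,0,0]],
    [[0.21,-0.76,0],[0,0,0]],
    [[0.24,-0.86,0],[0,0,0]],
    [[0.28,-0.96,0],[0,0,0]],
    [[0.304,-1.0,0.02],[0,0,0]],
  ],
)

```text
time_s: 4.4
position: [0.4494, -0.0917, 0.1211]
tool_rot: [[-0.949, 0.314, -0.002], [0.314, 0.949, -0.0], [0.001, -0.001, -1.0]]
ft_force: [1.2, -0.2, -1.6]
grip_width: 0.0634
gripper_force: 66.8
```

>>> step_arm(
  targets=[
    [[0,-0.069,0],[0,0,0]],
    [[0,-0.069,0],[0,0,0]],
    [[0,-0.069,0],[0,0,0]],
    [[0,-0.069,0],[0,0,0]],
  ],
)

```text
time_s: 4.73
position: [0.4448, -0.1088, 0.1212]
tool_rot: [[-0.95, 0.313, -0.001], [0.313, 0.95, 0.001], [0.001, 0.0, -1.0]]
ft_force: [0.9, 0.2, -1.6]
grip_width: 0.0633
gripper_force: 66.8
```

```bash
python3 plan.py .445 -.1093 .028 72
python3 - <<'E'
from rig import get_image
import cv2
for n in("top","side"):
    d=get_image(n); im=d["img"][180:300,200:370] if n=="top" else d["img"][100:260,230:370]
    cv2.imwrite(f"pics/c_{n}.png",cv2.resize(im,None,fx=3.5,fy=3.5,interpolation=2)[:,:,::-1])
E
```

```text
t 4.7333 pos [ 0.4448 -0.1088  0.1212] phi 71.78 tilt [-0.07  0.05] F [ 0.9  0.2 -1.6] w 0.0633 q [ -29.   20.   98.    0.   62. -100.]
shift [-0.001 -0.001  0.311] turn [ 0.001 -0.002 -0.005] rows>= 2.2
```

View pics/c_side.png

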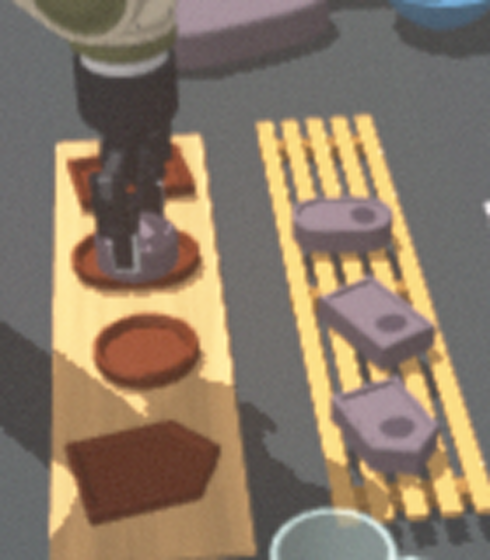

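Run:
```python
from fit import *
from rig import get_image
d=get_image("side"); k=12
u=proj(d,[[.444,-.109,.125]])[0].astype(int); a=u-[26,22]
im=cv2.resize(d["img"][a[1]:a[1]+44,a[0]:a[0]+52],None,fx=k,fy=k,interpolation=2)[:,:,::-1].copy()
o=outl("round")
for z,c in((.1126,(0,255,0)),(.1386,(0,255,255))):
    q=proj(d,np.c_[o+[.444,-.109],np.full(len(o),z)])
    cv2.polylines(im,[np.int32((q-a+.5)*k)],True,c,1)
cv2.imwrite("pics/c2.png",im)
```

```text
(no output)
```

View pics/c2.png

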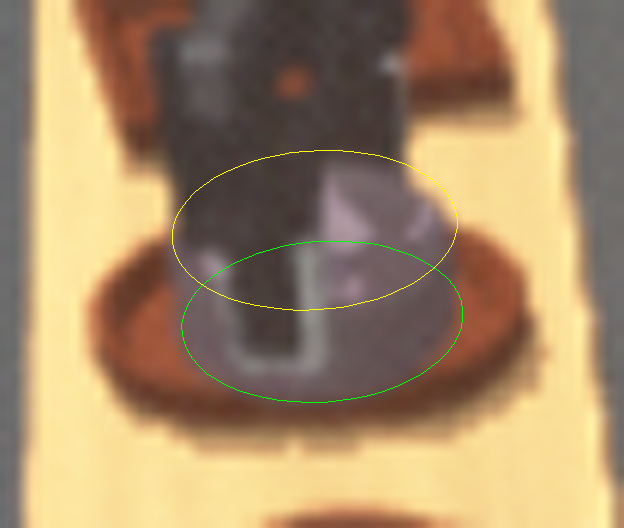

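The predicted outline matches the held stone to within about 1 px (green and yellow ellipses, centre ≈(315,290) in the crop), so I lower it.

>>> step_arm(
  targets=[
    [[0,0,0.07],[0,0,0]],
    [[0,0,0.14],[0,0,0]],
    [[0,0,0.2],[0,0,0]],
    [[0,0,0.24],[0,0,0]],
    [[0,0,0.265],[0,0,0]],
    [[0,0,0.285],[0,0,0]],
    [[0,0,0.3],[0,0,0]],
    [[0,0,0.31],[0,0,0]],
    [[0,0,0.31],[0,0,0]],
    [[0,0,0.31],[0,0,0]],
  ],
)

```text
time_s: 5.72
position: [0.4452, -0.1094, 0.0291]
tool_rot: [[-0.95, 0.312, 0.001], [0.312, 0.95, -0.0], [-0.001, -0.0, -1.0]]
ft_force: [-0.0, -0.4, -1.7]
grip_width: 0.0638
gripper_force: 66.9
```

```bash
python3 plan.py .445 -.1093 .0265 72
```

```text
t 5.7167 pos [ 0.4452 -0.1094  0.0291] phi 71.8 tilt [ 0.03 -0.02] F [-0.  -0.4 -1.7] w 0.0638 q [ -29.   29.  104.   -0.   47. -100.]
shift [0.001 0.    0.009] turn [-0.     0.001 -0.005] rows>= 0.1
```

>>> step_arm(
  targets=[
    [[0,0,0.004],[0,0,0]],
    [[0,0,0.008],[0,0,0]],
    [[0,0,0.01],[0,0,0]],
    [[0,0,0.01],[0,0,0]],
    [[0,0,0.01],[0,0,0]],
  ],
)

```text
time_s: 6.13
position: [0.4452, -0.1095, 0.0266]
tool_rot: [[-0.95, 0.312, 0.001], [0.312, 0.95, -0.001], [-0.001, -0.0, -1.0]]
ft_force: [-2.6, 1.5, 7.3]
grip_width: 0.0634
gripper_force: 68.1
```

>>> step_arm(
  targets=[
    [[0,0,0],[0,0,0]],
    [[0,0,0],[0,0,0]],
    [[0,0,0],[0,0,0]],
    [[0,0,0],[0,0,0]],
    [[0,0,-0.03],[0,0,0]],
    [[0,0,-0.1],[0,0,0]],
    [[0,0,-0.2],[0,0,0]],
    [[0,0,-0.3],[0,0,0]],
    [[0,0,-0.3],[0,0,0]],
    [[0,0,-0.3],[0,0,0]],
  ],
  jaw=85.4,
)

```text
time_s: 6.97
position: [0.4455, -0.1096, 0.1168]
tool_rot: [[-0.95, 0.312, 0.003], [0.312, 0.95, -0.001], [-0.003, -0.001, -1.0]]
ft_force: [-0.4, -0.5, 0.0]
grip_width: 0.0852
gripper_force: 0.0
```

```bash
python3 plan.py .6326 .0377 .12 83.5
```

```text
t 6.9667 pos [ 0.4455 -0.1096  0.1168] phi 71.8 tilt [ 0.16 -0.09] F [-0.4 -0.5  0. ] w 0.0852 q [ -29.   20.   99.   -0.   61. -100.]
shift [-0.439  0.661 -0.01 ] turn [-0.001  0.004 -0.26 ] rows>= 5.7
```

Next I move to the oblong stone.

>>> step_arm(
  targets=[
    [[-0.07,0.1,0],[0,0,-0.04]],
    [[-0.14,0.2,0],[0,0,-0.08]],
    [[-0.21,0.31,0],[0,0,-0.12]],
    [[-0.28,0.42,0],[0,0,-0.16]],
    [[-0.35,0.53,0],[0,0,-0.2]],
    [[-0.42,0.63,0],[0,0,-0.25]],
    [[-0.44,0.66,0],[0,0,-0.26]],
    [[-0.44,0.66,0],[0,0,-0.26]],
    [[-0.44,0.66,0],[0,0,-0.26]],
    [[-0.44,0.66,0],[0,0,-0.26]],
  ],
)

```text
time_s: 7.8
position: [0.6312, 0.0368, 0.1148]
tool_rot: [[-0.993, 0.114, -0.002], [0.114, 0.993, 0.0], [0.002, -0.0, -1.0]]
ft_force: [0.1, -0.5, 0.9]
grip_width: 0.0855
gripper_force: 0.0
```

```bash
python3 plan.py .6326 .0377 .03 83.5;  python3 - <<'E'
from fit import *
from rig import get_image
d=get_image("top");np.savez("top1.npz",**d)
u=proj(d,[[.444,-.109,.03]])[0].astype(int)
c=d["img"][130:290,130:390]
W=world(d); s=W[u[1]-14:u[1]+15,u[0]-14:u[0]+15]
im=d["img"][u[1]-14:u[1]+15,u[0]-14:u[0]+15].astype(float)
m=(s[...,2]>.034); print(m.sum(),s[m].mean(0),np.percentile(s[m][:,2],[10,50,90]),(s[m].max(0)+s[m].min(0))/2)
cv2.imwrite("pics/p1.png",cv2.resize(c,None,fx=3,fy=3,interpolation=2)[:,:,::-1])
E
```

```text
t 7.8 pos [0.6312 0.0368 0.1148] phi 83.43 tilt [-0.13  0.  ] F [ 0.1 -0.5  0.9] w 0.0855 q [ -7.  36.  70.  -0.  74. -91.]
shift [-0.005  0.003  0.283] turn [-0.    -0.003 -0.001] rows>= 2.0
603 [ 0.44234004 -0.10964447  0.05090676] [0.0388357  0.0414841  0.04437296] [ 0.42135474 -0.12511064  0.51003058]
```

View pics/p1.png

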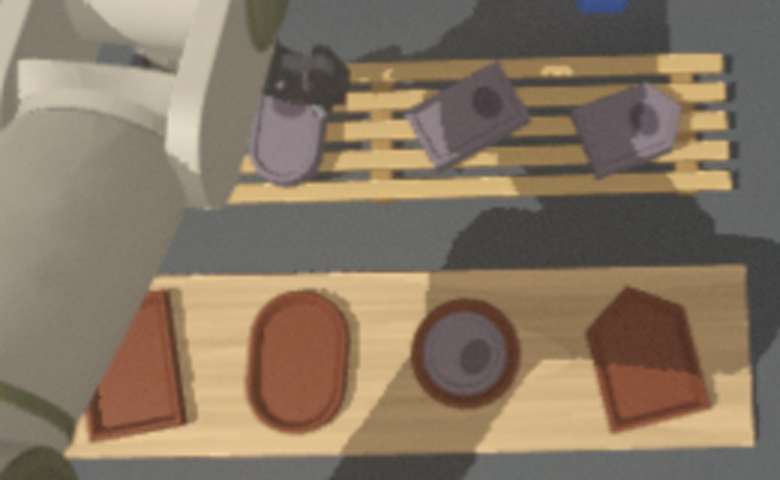

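The round stone sits concentric in its box at (465,353), home. Now I grasp the oblong stone.

>>> step_arm(
  targets=[
    [[-0.005,0.003,0.07],[0,0,0]],
    [[-0.005,0.003,0.14],[0,0,0]],
    [[-0.005,0.003,0.2],[0,0,0]],
    [[-0.005,0.003,0.25],[0,0,0]],
    [[-0.005,0.003,0.285],[0,0,0]],
    [[-0.005,0.003,0.285],[0,0,0]],
    [[-0.005,0.003,0.285],[0,0,0]],
    [[-0.005,0.003,0.285],[0,0,0]],
  ],
)

```text
time_s: 8.52
position: [0.6343, 0.0379, 0.0314]
tool_rot: [[-0.994, 0.114, 0.002], [0.114, 0.994, -0.0], [-0.002, -0.0, -1.0]]
ft_force: [-0.4, 0.2, 0.7]
grip_width: 0.0854
gripper_force: 0.0
```

>>> step_arm(
  targets=[
    [[0,0,0],[0,0,0]],
    [[0,0,0],[0,0,0]],
    [[0,0,0],[0,0,0]],
    [[0,0,0],[0,0,0]],
    [[0,0,0],[0,0,0]],
    [[0,0,0],[0,0,0]],
    [[0,0,0],[0,0,0]],
    [[0,0,0],[0,0,0]],
    [[0,0,0],[0,0,0]],
  ],
  jaw=40,
)

```text
time_s: 9.27
position: [0.6345, 0.0381, 0.0316]
tool_rot: [[-0.994, 0.113, 0.002], [0.113, 0.994, -0.0], [-0.002, -0.0, -1.0]]
ft_force: [-0.6, -0.9, 5.4]
grip_width: 0.0563
gripper_force: 65.2
```

>>> step_arm(
  targets=[
    [[0,0,-0.05],[0,0,0]],
    [[0,0,-0.12],[0,0,0]],
    [[0,0,-0.2],[0,0,0]],
    [[0,0,-0.28],[0,0,0]],
    [[0,0,-0.33],[0,0,0]],
    [[0,0,-0.33],[0,0,0]],
    [[0,0,-0.33],[0,0,0]],
  ],
)

```text
time_s: 9.85
position: [0.6337, 0.0383, 0.1292]
tool_rot: [[-0.994, 0.113, 0.0], [0.113, 0.994, -0.0], [-0.0, -0.0, -1.0]]
ft_force: [-0.7, 0.0, -3.8]
grip_width: 0.0565
gripper_force: 65.4
```

```bash
python3 plan.py .44 .0297 .12 85.5
```

```text
t 9.85 pos [0.6337 0.0383 0.1292] phi 83.5 tilt [ 0.02 -0.  ] F [-0.7  0.  -3.8] w 0.0565 q [ -7.  35.  69.   0.  76. -91.]
shift [ 0.638 -0.102  0.03 ] turn [-0.     0.    -0.044] rows>= 4.7
```

>>> step_arm(
  targets=[
    [[0.1,-0.016,0],[0,0,-0.01]],
    [[0.2,-0.032,0],[0,0,-0.02]],
    [[0.3,-0.048,0],[0,0,-0.03]],
    [[0.4,-0.064,0],[0,0,-0.044]],
    [[0.5,-0.08,0],[0,0,-0.044]],
    [[0.6,-0.095,0.02],[0,0,-0.044]],
    [[0.633,-0.101,0.03],[0,0,-0.044]],
    [[0.633,-0.101,0.03],[0,0,-0.044]],
    [[0.633,-0.101,0.03],[0,0,-0.044]],
    [[0.633,-0.101,0.03],[0,0,-0.044]],
  ],
)

```text
time_s: 10.68
position: [0.4425, 0.0295, 0.1199]
tool_rot: [[-0.997, 0.079, 0.0], [0.079, 0.997, 0.0], [-0.0, 0.0, -1.0]]
ft_force: [0.7, -0.1, -4.0]
grip_width: 0.0564
gripper_force: 65.3
```

```bash
python3 plan.py .4418 .0297 .03 85.5
```

```text
t 10.6833 pos [0.4425 0.0295 0.1199] phi 85.46 tilt [0. 0.] F [ 0.7 -0.1 -4. ] w 0.0564 q [-12.  19. 101.   0.  61. -97.]
shift [0.002 0.    0.3  ] turn [ 0.     0.    -0.001] rows>= 2.2
```

>>> step_arm(
  targets=[
    [[0.001,0,0.07],[0,0,0]],
    [[0.001,0,0.14],[0,0,0]],
    [[0.001,0,0.2],[0,0,0]],
    [[0.001,0,0.24],[0,0,0]],
    [[0.001,0,0.265],[0,0,0]],
    [[0.001,0,0.28],[0,0,0]],
    [[0.001,0,0.29],[0,0,0]],
    [[0.001,0,0.3],[0,0,0]],
    [[0.001,0,0.302],[0,0,0]],
    [[0.001,0,0.302],[0,0,0]],
  ],
)

```text
time_s: 11.52
position: [0.4417, 0.0296, 0.03]
tool_rot: [[-0.997, 0.079, 0.001], [0.079, 0.997, -0.0], [-0.001, -0.0, -1.0]]
ft_force: [0.1, 0.0, -2.7]
grip_width: 0.0562
gripper_force: 65.3
```

>>> step_arm(
  targets=[
    [[0,0,0.002],[0,0,0]],
    [[0,0,0.004],[0,0,0]],
    [[0,0,0.006],[0,0,0]],
    [[0,0,0.006],[0,0,0]],
    [[0,0,0.006],[0,0,0]],
  ],
)

```text
time_s: 11.93
position: [0.4415, 0.0297, 0.028]
tool_rot: [[-0.997, 0.079, 0.0], [0.079, 0.997, -0.0], [-0.0, -0.0, -1.0]]
ft_force: [-0.4, -0.5, -3.0]
grip_width: 0.0565
gripper_force: 65.3
```

>>> step_arm(
  targets=[
    [[0,0,0.002],[0,0,0]],
    [[0,0,0.002],[0,0,0]],
    [[0,0,0.002],[0,0,0]],
    [[0,0,0.002],[0,0,0]],
    [[0,0,-0.03],[0,0,0]],
    [[0,0,-0.1],[0,0,0]],
    [[0,0,-0.2],[0,0,0]],
    [[0,0,-0.3],[0,0,0]],
    [[0,0,-0.3],[0,0,0]],
    [[0,0,-0.3],[0,0,0]],
  ],
  jaw=85.4,
)

```text
time_s: 12.77
position: [0.442, 0.0296, 0.119]
tool_rot: [[-0.997, 0.079, 0.003], [0.079, 0.997, -0.001], [-0.003, -0.0, -1.0]]
ft_force: [0.5, -0.2, -1.1]
grip_width: 0.0853
gripper_force: 0.0
```

```bash
python3 plan.py .6405 -.1128 .12 28
```

```text
t 12.7667 pos [0.442  0.0296 0.119 ] phi 85.48 tilt [ 0.19 -0.04] F [ 0.5 -0.2 -1.1] w 0.0853 q [-12.  19. 101.   0.  60. -97.]
shift [-0.697 -0.421 -0.001] turn [0.002 0.004 1.277] rows>= 8.0
```

>>> step_arm(
  targets=[
    [[-0.08,-0.05,0],[0,0,0.12]],
    [[-0.16,-0.1,0],[0,0,0.25]],
    [[-0.25,-0.15,0],[0,0,0.38]],
    [[-0.34,-0.2,0],[0,0,0.5]],
    [[-0.43,-0.26,0],[0,0,0.62]],
    [[-0.52,-0.31,0],[0,0,0.75]],
    [[-0.61,-0.37,0],[0,0,0.88]],
    [[-0.7,-0.42,0],[0,0,0.98]],
    [[-0.7,-0.42,0],[0,0,0.98]],
    [[-0.7,-0.42,0],[0,0,0.98]],
  ],
)

```text
time_s: 13.6
position: [0.6408, -0.1132, 0.1153]
tool_rot: [[-0.66, 0.751, -0.003], [0.751, 0.66, 0.001], [0.003, -0.002, -1.0]]
ft_force: [-0.3, 0.0, 0.2]
grip_width: 0.0854
gripper_force: 0.0
```

>>> step_arm(
  targets=[
    [[0,0,0],[0,0,0.1]],
    [[0,0,0],[0,0,0.2]],
    [[0,0,0],[0,0,0.297]],
    [[0,0,0],[0,0,0.297]],
    [[0,0,0],[0,0,0.297]],
  ],
)

```text
time_s: 14.02
position: [0.6401, -0.1119, 0.1172]
tool_rot: [[-0.472, 0.881, -0.002], [0.881, 0.472, 0.001], [0.001, -0.001, -1.0]]
ft_force: [-0.0, -0.1, 0.5]
grip_width: 0.0853
gripper_force: 0.0
```

```bash
python3 plan.py .6400 -.1128 .03 28
```

```text
t 14.0167 pos [ 0.6401 -0.1119  0.1172] phi 28.19 tilt [-0.09  0.03] F [-0.  -0.1  0.5] w 0.0853 q [-20.  37.  67.   0.  76. -49.]
shift [-0.003 -0.001  0.291] turn [-0.001 -0.002  0.004] rows>= 2.1
```

>>> step_arm(
  targets=[
    [[-0.003,0,0.07],[0,0,0.004]],
    [[-0.003,0,0.14],[0,0,0.004]],
    [[-0.003,0,0.2],[0,0,0.004]],
    [[-0.003,0,0.25],[0,0,0.004]],
    [[-0.003,0,0.29],[0,0,0.004]],
    [[-0.003,0,0.29],[0,0,0.004]],
    [[-0.003,0,0.29],[0,0,0.004]],
    [[-0.003,0,0.29],[0,0,0.004]],
  ],
)

```text
time_s: 14.68
position: [0.6417, -0.1134, 0.0319]
tool_rot: [[-0.467, 0.884, 0.001], [0.884, 0.467, -0.001], [-0.001, 0.001, -1.0]]
ft_force: [0.6, -0.1, 0.1]
grip_width: 0.0855
gripper_force: 0.0
```

>>> step_arm(
  targets=[
    [[0,0,0],[0,0,0]],
    [[0,0,0],[0,0,0]],
    [[0,0,0],[0,0,0]],
    [[0,0,0],[0,0,0]],
    [[0,0,0],[0,0,0]],
    [[0,0,0],[0,0,0]],
    [[0,0,0],[0,0,0]],
    [[0,0,0],[0,0,0]],
    [[0,0,0],[0,0,0]],
  ],
  jaw=40,
)

```text
time_s: 15.43
position: [0.6417, -0.1135, 0.0321]
tool_rot: [[-0.467, 0.884, 0.002], [0.884, 0.467, -0.001], [-0.001, 0.001, -1.0]]
ft_force: [-0.5, 1.4, 5.4]
grip_width: 0.0545
gripper_force: 65.3
```

>>> step_arm(
  targets=[
    [[0,0,-0.05],[0,0,0]],
    [[0,0,-0.12],[0,0,0]],
    [[0,0,-0.2],[0,0,0]],
    [[0,0,-0.28],[0,0,0]],
    [[0,0,-0.33],[0,0,0]],
    [[0,0,-0.33],[0,0,0]],
    [[0,0,-0.33],[0,0,0]],
  ],
)

```text
time_s: 16.02
position: [0.6411, -0.1133, 0.1297]
tool_rot: [[-0.467, 0.884, 0.0], [0.884, 0.467, -0.0], [-0.0, 0.0, -1.0]]
ft_force: [0.5, 0.3, -3.5]
grip_width: 0.0547
gripper_force: 64.6
```

```bash
python3 plan.py .4393 .1708 .12 100
```

```text
t 16.0167 pos [ 0.6411 -0.1133  0.1297] phi 27.83 tilt [ 0.01 -0.  ] F [ 0.5  0.3 -3.5] w 0.0547 q [-20.  36.  66.  -0.  78. -48.]
shift [ 1.151 -0.153  0.032] turn [ 0.     0.    -1.604] rows>= 10.1
```

>>> step_arm(
  targets=[
    [[0.08,-0.01,0],[0,0,-0.1]],
    [[0.16,-0.02,0],[0,0,-0.2]],
    [[0.24,-0.03,0],[0,0,-0.3]],
    [[0.32,-0.04,0],[0,0,-0.4]],
    [[0.4,-0.05,0],[0,0,-0.5]],
    [[0.48,-0.06,0],[0,0,-0.6]],
    [[0.56,-0.07,0],[0,0,-0.7]],
    [[0.62,-0.08,0],[0,0,-0.8]],
    [[0.62,-0.08,0],[0,0,-0.8]],
    [[0.62,-0.08,0],[0,0,-0.8]],
  ],
)

```text
time_s: 16.85
position: [0.5323, 0.0406, 0.1287]
tool_rot: [[-0.898, 0.441, -0.003], [0.441, 0.898, 0.0], [0.002, -0.001, -1.0]]
ft_force: [0.8, -0.2, -2.7]
grip_width: 0.0541
gripper_force: 64.5
```

```bash
python3 plan.py .4404 .171 .12 100
```

```text
t 16.85 pos [0.5323 0.0406 0.1287] phi 63.85 tilt [-0.15  0.01] F [ 0.8 -0.2 -2.7] w 0.0541 q [ -8.  26.  86.  -0.  68. -72.]
shift [0.467 0.255 0.03 ] turn [-0.    -0.003 -0.803] rows>= 5.0
```

>>> step_arm(
  targets=[
    [[0.07,0.04,0],[0,0,-0.1]],
    [[0.14,0.08,0],[0,0,-0.2]],
    [[0.21,0.12,0],[0,0,-0.3]],
    [[0.28,0.16,0],[0,0,-0.4]],
    [[0.35,0.2,0],[0,0,-0.5]],
    [[0.42,0.23,0],[0,0,-0.6]],
    [[0.467,0.255,0.02],[0,0,-0.72]],
    [[0.467,0.255,0.03],[0,0,-0.803]],
    [[0.467,0.255,0.03],[0,0,-0.803]],
    [[0.467,0.255,0.03],[0,0,-0.803]],
  ],
)

```text
time_s: 17.68
position: [0.4418, 0.1699, 0.1204]
tool_rot: [[-0.986, -0.17, -0.001], [-0.17, 0.986, -0.0], [0.001, -0.0, -1.0]]
ft_force: [0.7, -0.7, -2.9]
grip_width: 0.0544
gripper_force: 64.5
```

>>> step_arm(
  targets=[
    [[0,0,0],[0,0,0]],
    [[0,0,0],[0,0,0]],
    [[0,0,0],[0,0,0]],
  ],
)

```text
time_s: 17.93
position: [0.4416, 0.17, 0.1209]
tool_rot: [[-0.985, -0.171, 0.0], [-0.171, 0.985, -0.0], [-0.0, -0.0, -1.0]]
ft_force: [0.2, -0.1, -2.5]
grip_width: 0.0544
gripper_force: 64.5
```

```bash
python3 plan.py .4404 .171 .03 100
```

```text
t 17.9333 pos [0.4416 0.17   0.1209] phi 99.85 tilt [ 0.01 -0.  ] F [ 0.2 -0.1 -2.5] w 0.0544 q [  7.  21.  96.  -0.  63. -93.]
shift [0.004 0.004 0.303] turn [-0.     0.    -0.003] rows>= 2.2
```

>>> step_arm(
  targets=[
    [[0.004,0.004,0.07],[0,0,0]],
    [[0.004,0.004,0.14],[0,0,0]],
    [[0.004,0.004,0.2],[0,0,0]],
    [[0.004,0.004,0.24],[0,0,0]],
    [[0.004,0.004,0.265],[0,0,0]],
    [[0.004,0.004,0.28],[0,0,0]],
    [[0.004,0.004,0.29],[0,0,0]],
    [[0.004,0.004,0.3],[0,0,0]],
    [[0.004,0.004,0.304],[0,0,0]],
    [[0.004,0.004,0.304],[0,0,0]],
  ],
)

```text
time_s: 18.77
position: [0.44, 0.1714, 0.0299]
tool_rot: [[-0.985, -0.173, 0.001], [-0.173, 0.985, 0.0], [-0.001, -0.0, -1.0]]
ft_force: [-0.6, 0.6, -3.6]
grip_width: 0.0543
gripper_force: 64.5
```

>>> step_arm(
  targets=[
    [[0,0,0.002],[0,0,0]],
    [[0,0,0.004],[0,0,0]],
    [[0,0,0.006],[0,0,0]],
    [[0,0,0.006],[0,0,0]],
    [[0,0,0.006],[0,0,0]],
  ],
)

```text
time_s: 19.18
position: [0.44, 0.1714, 0.0281]
tool_rot: [[-0.985, -0.173, 0.0], [-0.173, 0.985, 0.0], [-0.0, -0.0, -1.0]]
ft_force: [-0.5, 0.1, -0.1]
grip_width: 0.0546
gripper_force: 64.8
```

Contact is just starting, with no load. I release the stone.

>>> step_arm(
  targets=[
    [[0,0,0],[0,0,0]],
    [[0,0,0],[0,0,0]],
    [[0,0,0],[0,0,0]],
    [[0,0,0],[0,0,0]],
    [[0,0,-0.03],[0,0,0]],
    [[0,0,-0.1],[0,0,0]],
    [[0,0,-0.2],[0,0,0]],
    [[0,0,-0.3],[0,0,0]],
    [[0,0,-0.3],[0,0,0]],
    [[0,0,-0.3],[0,0,0]],
  ],
  jaw=85.4,
)

```text
time_s: 20.02
position: [0.4405, 0.1715, 0.1197]
tool_rot: [[-0.985, -0.173, 0.004], [-0.173, 0.985, 0.0], [-0.004, -0.0, -1.0]]
ft_force: [-0.7, -0.1, -0.1]
grip_width: 0.0858
gripper_force: 0.0
```

```bash
python3 plan.py .6286 -.2508 .12 18.5
```

```text
t 20.0167 pos [0.4405 0.1715 0.1197] phi 99.96 tilt [0.22 0.03] F [-0.7 -0.1 -0.1] w 0.0858 q [  7.  21.  96.   0.  62. -93.]
shift [-3.740e-01 -1.495e+00  1.000e-03] turn [0.003 0.004 1.81 ] rows>= 11.4
```

>>> step_arm(
  targets=[
    [[-0.02,-0.09,0],[0,0,0.11]],
    [[-0.04,-0.18,0],[0,0,0.22]],
    [[-0.06,-0.27,0],[0,0,0.33]],
    [[-0.09,-0.36,0],[0,0,0.44]],
    [[-0.11,-0.45,0],[0,0,0.55]],
    [[-0.13,-0.54,0],[0,0,0.66]],
    [[-0.16,-0.63,0],[0,0,0.77]],
    [[-0.187,-0.75,0],[0,0,0.88]],
    [[-0.187,-0.75,0],[0,0,0.9]],
    [[-0.187,-0.75,0],[0,0,0.9]],
  ],
)

```text
time_s: 20.85
position: [0.5338, -0.0417, 0.1168]
tool_rot: [[-0.86, 0.511, -0.002], [0.511, 0.86, 0.001], [0.002, -0.0, -1.0]]
ft_force: [-0.5, -0.2, -0.7]
grip_width: 0.0856
gripper_force: 0.0
```

```bash
python3 plan.py .6286 -.2508 .12 18.5;  python3 - <<'E'
from rig import get_image
import cv2
d=get_image("top");cv2.imwrite("pics/p2.png",cv2.resize(d["img"][130:290,130:390],None,fx=3,fy=3,interpolation=2)[:,:,::-1])
E
```

```text
t 20.85 pos [ 0.5338 -0.0417  0.1168] phi 59.3 tilt [-0.12  0.04] F [-0.5 -0.2 -0.7] w 0.0856 q [-17.  27.  87.   0.  67. -76.]
shift [-0.627 -0.438 -0.012] turn [-0.002 -0.002  0.907] rows>= 5.7
```

View pics/p2.png

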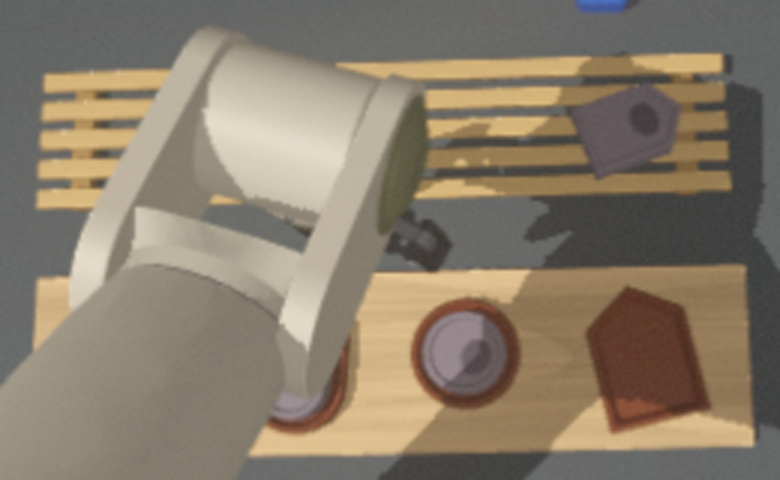

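The arm covers the left boxes. The round stone is still home at (466,352), and the pointed stone is at (628,130) with its tip to the right. I go on to it.

>>> step_arm(
  targets=[
    [[-0.08,-0.055,0],[0,0,0.11]],
    [[-0.16,-0.11,0],[0,0,0.22]],
    [[-0.24,-0.17,0],[0,0,0.33]],
    [[-0.32,-0.22,0],[0,0,0.44]],
    [[-0.4,-0.28,0],[0,0,0.55]],
    [[-0.48,-0.34,0],[0,0,0.66]],
    [[-0.56,-0.39,0],[0,0,0.77]],
    [[-0.627,-0.438,0],[0,0,0.88]],
    [[-0.627,-0.438,0],[0,0,0.907]],
    [[-0.627,-0.438,0],[0,0,0.907]],
  ],
)

```text
time_s: 21.73
position: [0.629, -0.2484, 0.1169]
tool_rot: [[-0.321, 0.947, -0.002], [0.947, 0.321, 0.001], [0.002, -0.001, -1.0]]
ft_force: [0.9, 0.1, 0.2]
grip_width: 0.0853
gripper_force: 0.0
```

>>> step_arm(
  targets=[
    [[0,0,0],[0,0,0]],
    [[0,0,0],[0,0,0]],
    [[0,0,0],[0,0,0]],
  ],
)

```text
time_s: 21.98
position: [0.6291, -0.2478, 0.1182]
tool_rot: [[-0.322, 0.947, -0.0], [0.947, 0.322, 0.0], [0.0, -0.0, -1.0]]
ft_force: [0.2, 0.7, 0.3]
grip_width: 0.0858
gripper_force: 0.0
```

```bash
python3 plan.py .6286 -.2508 .03 18.5;  python3 - <<'E'
from fit import *
from rig import get_image
d=get_image("top");np.savez("top2.npz",**d)
cv2.imwrite("pics/p3.png",cv2.resize(d["img"][130:290,130:390],None,fx=3,fy=3,interpolation=2)[:,:,::-1])
E
```

```text
t 21.9833 pos [ 0.6291 -0.2478  0.1182] phi 18.79 tilt [-0.01  0.01] F [0.2 0.7 0.3] w 0.0858 q [-32.  40.  62.   0.  79. -50.]
shift [-0.009 -0.005  0.294] turn [-0.    -0.     0.006] rows>= 2.1
```

View pics/p3.png

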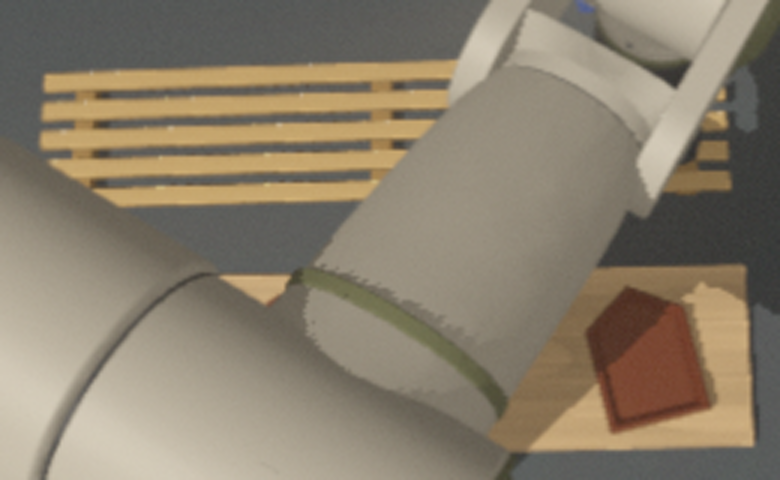

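The arm covers the placed stones here too, with only the pointed box visible at (648,360); I'll check them at the end. I grasp the last stone.

>>> step_arm(
  targets=[
    [[-0.009,-0.005,0.07],[0,0,0.006]],
    [[-0.009,-0.005,0.14],[0,0,0.006]],
    [[-0.009,-0.005,0.2],[0,0,0.006]],
    [[-0.009,-0.005,0.25],[0,0,0.006]],
    [[-0.009,-0.005,0.292],[0,0,0.006]],
    [[-0.009,-0.005,0.292],[0,0,0.006]],
    [[-0.009,-0.005,0.292],[0,0,0.006]],
    [[-0.009,-0.005,0.292],[0,0,0.006]],
  ],
)

```text
time_s: 22.7
position: [0.6292, -0.2524, 0.0315]
tool_rot: [[-0.316, 0.949, 0.002], [0.949, 0.316, -0.001], [-0.001, 0.001, -1.0]]
ft_force: [-0.5, 0.4, -0.7]
grip_width: 0.0855
gripper_force: 0.0
```

>>> step_arm(
  targets=[
    [[0,0,0],[0,0,0]],
    [[0,0,0],[0,0,0]],
    [[0,0,0],[0,0,0]],
    [[0,0,0],[0,0,0]],
    [[0,0,0],[0,0,0]],
    [[0,0,0],[0,0,0]],
    [[0,0,0],[0,0,0]],
    [[0,0,0],[0,0,0]],
    [[0,0,0],[0,0,0]],
  ],
  jaw=40,
)

```text
time_s: 23.45
position: [0.6292, -0.2526, 0.0317]
tool_rot: [[-0.315, 0.949, 0.002], [0.949, 0.315, -0.001], [-0.002, 0.001, -1.0]]
ft_force: [-0.6, 0.6, 5.5]
grip_width: 0.0586
gripper_force: 66.1
```

>>> step_arm(
  targets=[
    [[0,0,-0.05],[0,0,0]],
    [[0,0,-0.12],[0,0,0]],
    [[0,0,-0.2],[0,0,0]],
    [[0,0,-0.28],[0,0,0]],
    [[0,0,-0.33],[0,0,0]],
    [[0,0,-0.33],[0,0,0]],
    [[0,0,-0.33],[0,0,0]],
  ],
)

```text
time_s: 24.03
position: [0.6286, -0.2522, 0.1292]
tool_rot: [[-0.315, 0.949, 0.0], [0.949, 0.315, -0.0], [-0.0, 0.0, -1.0]]
ft_force: [-0.9, 0.0, -3.8]
grip_width: 0.0584
gripper_force: 65.6
```

```bash
python3 plan.py .4393 -.2548 .12 102.4
```

```text
t 24.0333 pos [ 0.6286 -0.2522  0.1292] phi 18.38 tilt [ 0.02 -0.01] F [-0.9  0.  -3.8] w 0.0584 q [-32.  39.  61.   0.  80. -50.]
shift [ 0.191 -0.602  0.03 ] turn [-0.     0.    -1.867] rows>= 11.7
```

>>> step_arm(
  targets=[
    [[0.01,-0.03,0],[0,0,-0.11]],
    [[0.02,-0.06,0],[0,0,-0.22]],
    [[0.03,-0.1,0],[0,0,-0.33]],
    [[0.04,-0.14,0],[0,0,-0.44]],
    [[0.05,-0.18,0],[0,0,-0.55]],
    [[0.06,-0.22,0],[0,0,-0.66]],
    [[0.08,-0.26,0],[0,0,-0.77]],
    [[0.1,-0.3,0],[0,0,-0.88]],
    [[0.1,-0.3,0],[0,0,-0.93]],
    [[0.1,-0.3,0],[0,0,-0.93]],
  ],
)

```text
time_s: 24.87
position: [0.5327, -0.2517, 0.1277]
tool_rot: [[-0.868, 0.496, -0.003], [0.496, 0.868, 0.002], [0.003, 0.0, -1.0]]
ft_force: [-0.1, -0.1, -3.2]
grip_width: 0.0582
gripper_force: 65.5
```

```bash
python3 plan.py .4412 -.2544 .12 102.4
```

```text
t 24.8667 pos [ 0.5327 -0.2517  0.1277] phi 60.27 tilt [-0.15  0.12] F [-0.1 -0.1 -3.2] w 0.0582 q [-37.  31.  77.   0.  72. -97.]
shift [ 0.26  -0.159  0.026] turn [ 0.002 -0.004 -0.936] rows>= 5.9
```

>>> step_arm(
  targets=[
    [[0.03,-0.02,0],[0,0,-0.11]],
    [[0.06,-0.04,0],[0,0,-0.22]],
    [[0.09,-0.06,0],[0,0,-0.33]],
    [[0.13,-0.08,0],[0,0,-0.44]],
    [[0.17,-0.1,0],[0,0,-0.55]],
    [[0.2,-0.12,0],[0,0,-0.66]],
    [[0.23,-0.14,0.02],[0,0,-0.77]],
    [[0.26,-0.159,0.026],[0,0,-0.88]],
    [[0.26,-0.159,0.026],[0,0,-0.936]],
    [[0.26,-0.159,0.026],[0,0,-0.936]],
  ],
)

```text
time_s: 25.7
position: [0.442, -0.2547, 0.1205]
tool_rot: [[-0.977, -0.213, -0.001], [-0.213, 0.977, 0.001], [0.001, 0.002, -1.0]]
ft_force: [0.7, 0.4, -2.5]
grip_width: 0.0584
gripper_force: 65.5
```

>>> step_arm(
  targets=[
    [[0,0,0],[0,0,0]],
    [[0,0,0],[0,0,0]],
    [[0,0,0],[0,0,0]],
  ],
)

```text
time_s: 25.95
position: [0.4427, -0.2548, 0.1213]
tool_rot: [[-0.977, -0.213, -0.0], [-0.213, 0.977, 0.0], [0.0, 0.0, -1.0]]
ft_force: [-0.0, -0.9, -2.6]
grip_width: 0.0585
gripper_force: 65.5
```

```bash
python3 plan.py .4412 -.2544 .03 102.4
```

```text
t 25.95 pos [ 0.4427 -0.2548  0.1213] phi 102.28 tilt [-0.01  0.01] F [-0.  -0.9 -2.6] w 0.0585 q [ -43.   24.   90.    0.   65. -146.]
shift [0.005 0.002 0.304] turn [ 0.    -0.    -0.003] rows>= 2.2
```

>>> step_arm(
  targets=[
    [[0.004,0.002,0.07],[0,0,0]],
    [[0.004,0.002,0.14],[0,0,0]],
    [[0.004,0.002,0.2],[0,0,0]],
    [[0.004,0.002,0.24],[0,0,0]],
    [[0.004,0.002,0.265],[0,0,0]],
    [[0.004,0.002,0.28],[0,0,0]],
    [[0.004,0.002,0.29],[0,0,0]],
    [[0.004,0.002,0.3],[0,0,0]],
    [[0.004,0.002,0.305],[0,0,0]],
    [[0.004,0.002,0.305],[0,0,0]],
  ],
)

```text
time_s: 26.78
position: [0.4413, -0.2546, 0.0302]
tool_rot: [[-0.977, -0.214, 0.0], [-0.214, 0.977, -0.0], [-0.0, -0.0, -1.0]]
ft_force: [-0.3, 0.8, -3.1]
grip_width: 0.0584
gripper_force: 65.5
```

>>> step_arm(
  targets=[
    [[0,0,0.002],[0,0,0]],
    [[0,0,0.004],[0,0,0]],
    [[0,0,0.006],[0,0,0]],
    [[0,0,0.006],[0,0,0]],
    [[0,0,0.006],[0,0,0]],
  ],
)

```text
time_s: 27.2
position: [0.4412, -0.2546, 0.0283]
tool_rot: [[-0.977, -0.214, 0.0], [-0.214, 0.977, -0.0], [-0.0, -0.0, -1.0]]
ft_force: [-0.4, -0.1, -2.7]
grip_width: 0.0588
gripper_force: 65.5
```

>>> step_arm(
  targets=[
    [[0,0,0.002],[0,0,0]],
    [[0,0,0.002],[0,0,0]],
    [[0,0,0.002],[0,0,0]],
  ],
)

```text
time_s: 27.45
position: [0.4412, -0.2546, 0.0277]
tool_rot: [[-0.977, -0.214, 0.0], [-0.214, 0.977, -0.0], [-0.0, -0.0, -1.0]]
ft_force: [-1.0, -0.0, -1.0]
grip_width: 0.0584
gripper_force: 65.7
```

>>> step_arm(
  targets=[
    [[0,0,0],[0,0,0]],
    [[0,0,0],[0,0,0]],
    [[0,0,0],[0,0,0]],
    [[0,0,0],[0,0,0]],
    [[0,0,-0.03],[0,0,0]],
    [[0,0,-0.1],[0,0,0]],
    [[0,0,-0.2],[0,0,0]],
    [[0,0,-0.3],[0,0,0]],
    [[0,0,-0.4],[0,0,0]],
    [[0,0,-0.4],[0,0,0]],
  ],
  jaw=85.4,
)

```text
time_s: 28.28
position: [0.4429, -0.256, 0.1536]
tool_rot: [[-0.977, -0.214, 0.008], [-0.214, 0.977, -0.007], [-0.006, -0.009, -1.0]]
ft_force: [-0.0, -0.5, 0.2]
grip_width: 0.0854
gripper_force: 0.0
```

```bash
python3 plan.py .33 .37 .25 102
```

```text
t 28.2833 pos [ 0.4429 -0.256   0.1536] phi 102.36 tilt [ 0.44 -0.41] F [-0.  -0.5  0.2] w 0.0854 q [ -43.   22.   88.    0.   69. -146.]
shift [-0.081  2.116 -0.339] turn [-0.011  0.008  0.008] rows>= 15.4
```

Now I move the arm clear of the view.

>>> step_arm(
  targets=[
    [[0,0.11,-0.05],[0,0,0]],
    [[0,0.22,-0.1],[0,0,0]],
    [[0,0.33,-0.15],[0,0,0]],
    [[0,0.44,-0.2],[0,0,0]],
    [[0,0.55,-0.25],[0,0,0]],
    [[0,0.66,-0.3],[0,0,0]],
    [[0,0.77,-0.3],[0,0,0]],
    [[0,0.88,-0.3],[0,0,0]],
    [[0,0.98,-0.3],[0,0,0]],
    [[0,0.98,-0.3],[0,0,0]],
  ],
)

```text
time_s: 29.12
position: [0.3764, 0.0364, 0.2381]
tool_rot: [[-0.976, -0.218, 0.0], [-0.218, 0.976, 0.001], [-0.001, 0.001, -1.0]]
ft_force: [0.1, 0.5, -0.6]
grip_width: 0.0857
gripper_force: 0.0
```

>>> step_arm(
  targets=[
    [[0,0.11,0],[0,0,0]],
    [[0,0.22,0],[0,0,0]],
    [[0,0.33,0],[0,0,0]],
    [[0,0.44,0],[0,0,0]],
    [[0,0.55,0],[0,0,0]],
    [[0,0.66,0],[0,0,0]],
    [[0,0.77,0],[0,0,0]],
    [[0,0.88,0],[0,0,0]],
    [[0,0.98,0],[0,0,0]],
    [[0,0.98,0],[0,0,0]],
  ],
)

```text
time_s: 29.95
position: [0.3143, 0.3232, 0.2377]
tool_rot: [[-0.976, -0.218, -0.0], [-0.218, 0.976, 0.001], [-0.0, 0.001, -1.0]]
ft_force: [-0.3, 0.2, -0.2]
grip_width: 0.0858
gripper_force: 0.0
```

>>> step_arm(
  targets=[
    [[0,0.1,0],[0,0,0]],
    [[0,0.2,0],[0,0,0]],
    [[0,0.3,0],[0,0,0]],
    [[0,0.3,0],[0,0,0]],
    [[0,0.3,0],[0,0,0]],
    [[0,0.3,0],[0,0,0]],
  ],
)

```text
time_s: 30.45
position: [0.2964, 0.4071, 0.2376]
tool_rot: [[-0.977, -0.214, -0.0], [-0.214, 0.977, -0.001], [0.0, -0.001, -1.0]]
ft_force: [0.4, -0.8, -0.0]
grip_width: 0.0857
gripper_force: 0.0
```

Run:
```python
from fit import *
from rig import get_image
for n in("top","side"):
    d=get_image(n); W=world(d)
    if n=="top":
        cv2.imwrite("pics/e_top.png",cv2.resize(d["img"][130:290,130:390],None,fx=3,fy=3,interpolation=2)[:,:,::-1])
        for k,x,y,a in(("sq",.4393,.1708,10),("ob",.44,.0297,-4.5),("ro",.444,-.109,0),("po",.4393,-.2548,12.4)):
            c,s=np.cos(np.radians(a)),np.sin(np.radians(a)); P=W.reshape(-1,3)
            l=(P[:,:2]-[x,y])@np.array([[c,-s],[s,c]]); m=(np.abs(l[:,0])<30)&(np.abs(l[:,1])<20)
            A=np.c_[l[m],np.ones(m.sum())]; co=np.linalg.lstsq(A,P[m,2],rcond=None)[0]
            m2=(P[:,2]>.036)&(np.hypot(*l.T)<.07) # stone top area centroid
            m=(P[:,2]>.036)&(np.abs(l[:,0])<.06)&(np.abs(l[:,1])<.045); hi=l[m]
            print(k,"z med",np.median(P[m,2]).round(4),"ext",np.percentile(hi,[1,99],0).round(4).tolist(),"slope",np.linalg.lstsq(np.c_[hi,np.ones(len(hi))],P[m,2],rcond=None)[0].round(3))
    else: cv2.imwrite("pics/e_side.png",cv2.resize(d["img"][125:265,235:375],None,fx=4,fy=4,interpolation=2)[:,:,::-1])
```

```text
sq z med 0.0413 ext [[-0.0445, -0.0269], [0.0436, 0.0282]] slope [-0.004  0.016  0.041]
ob z med 0.0412 ext [[-0.0445, -0.0277], [0.0426, 0.0294]] slope [ 0.007 -0.002  0.041]
ro z med 0.0413 ext [[-0.0319, -0.0319], [0.0303, 0.0305]] slope [ 0.001 -0.002  0.041]
po z med 0.0412 ext [[-0.0431, -0.0285], [0.0383, 0.0287]] slope [ 0.005 -0.004  0.041]
```

View pics/e_top.png

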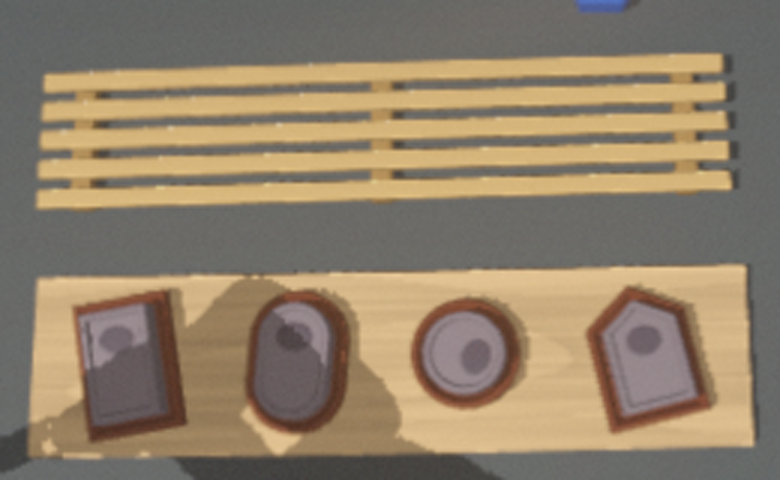

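View pics/e_side.png

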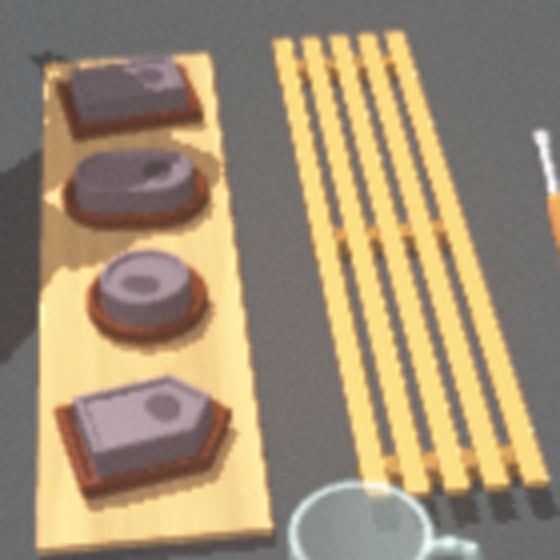

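All four stones lie in their own boxes: in the top view at (125,362), (296,358), (466,352) and (650,362). Their tops are all at the same height (0.041 m) and level, and the rack is empty. I hand the job in.

```bash
python3 -c "
from rig import close_job
print(close_job())"
```

```text
the job is handed in; nothing more can be done
None
```

I set all four inkstones in their own boxes and handed the job in at about 30 s; in the last pictures they lay flat and fully home. The hand-in gave no verdict, and I did not measure the mug and chisel afterwards, but the arm never worked near either.

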